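# Lock the jig's clamp bar with its thumb wedge

## Robot

A 7-joint arm with a two-finger parallel gripper is mounted at the origin on a cart in front of the work surface, level with it; the furniture and walls round the work are solid. World frame = base frame: x ahead of the robot, y to its left, z up, the work surface at z = 0. Lengths are in m, angles in rad, forces in N, time in s.
With the tool pointing down it reaches from about 0.425 to 0.925 m from the base axis. Payload 6.8 kg.
Tool frame: the origin (TCP) lies at the very end of the fingers, on their centre line; the grasp point (between the pads) lies 19 mm behind it; z points along the fingers, y is the line along which they close (so a half turn about z gives the same grasp; the last joint's range is limited). The gripper opens to 85 mm and grips with 20 to 120 N. Pads are 22 mm wide; open, the fingers measure 114 mm over their backs; the gripper's body (76 mm by 85 mm) begins 54 mm behind the grasp point. The pads swing forward as they close: fully open they stand 13 mm farther back than shut.
Start: joints at [1.013, 0.477, 0.022, 1.555, -0.011, 1.109, -0.083], TCP at [0.293, -0.608, 0.231] pointing down, gripper open.
Joint ranges: [-2.96, 2.96], [-0.34, 2.1], [-1.41, 1.46], [0.24, 2.44], [-1.37, 4.51], [0.17, 1.92], [-2.96, 2.96]. Speed limits (rad/s): [2.39, 2.39, 3.14, 3.14, 3.14, 3.14, 3.14].

## Interface

Orientations are given as a unit quaternion [w, x, y, z].
In Python, from station import bot gives the robot as it stands.
- The arm moves only by the tool jog_arm, never from a script. Its argument "motion" is a list of rows, each a list of 7 numbers: the turn, a rotation vector about the tool's x, y, z in rad, then the shift along the tool's x, y, z in mm, then the finger opening in mm, from 0 to 85.4. A call has 1 to 10 rows; each row is the pose to reach, as a shift and turn from the pose commanded when the call began, along the tool's axes at that moment; what a row does not reach only later rows make up. A row lasts 1/8 s, in which the tool goes at most 62.5 mm and 10.7 degrees, less where a joint would pass 70% of its speed; a pose out of reach is approached as far as the arm can. A call with a gripper value outside its range is refused whole. The fingers move at their own pace and stop on an object; "grip_force" is the grip in N (left out, the last holds). Time passes only in rows, so rows that repeat a pose let the fingers close. It gives the time, the measured TCP pose, the force, the opening and the grip force at its end, in the units of the state.
- bot.get_obs(): the state, without advancing time (a new reading comes with each control period).
- bot.read_camera(name): name is "side" or "top"; returns a dict with "pixels" (480x640x3 uint8, red, green, blue), "camera_matrix" (3x3 intrinsics, pixels), "T" (4x4, takes a point from camera to world coordinates). Camera axes: x right, y down, z forward; pixel columns grow to the right and rows downward; lengths in m; the calibration is good to about 2 mm. A picture is of the moment at which its call begins. There is no depth.
- bot.hand_in(): hands the job in; it is judged then, once.
Trained networks look in a picture, given as the dict that the camera call returned (one of the last four; its "shot" number tells which), for a name from the list of things; names that differ only in an ending like _2 or _b are one class to them, and where a whole thing is asked for, a point or a joint stands for the part that bears it (a point fixed in the world has none). Each returns a list of dicts, best first, with "score" (0 to 1); they miss things now and then, are a little off and sometimes report something else, mostly with a low value. They report only what shows in the picture. A call takes as long as a camera call. They do not tell look-alikes from the thing itself.
- bot.spot_in(thing, picture): "xy" ([column, row] in pixels, amid what is visible of it).
- bot.tip_of(thing, picture): "xy" ([column, row] in pixels: a listed point, or the origin of a listed thing).
The state is a dict: "t": time; "q": joint angles; "joint_vel": joint speeds; "joint_torque": joint torques, N m; "eef_pos": TCP position; "tool_rot": TCP orientation; "contact_force": force on the tool from outside, world axes, zero at the start; "torque": the same for the moment, N m; "gripper_width": opening from 0.0 (shut) to 1.0 (fully open); "grasp_force": force on a finger pad.
Only numpy, scipy, OpenCV 4.12 (cv2) and the standard library are available. Lean on these libraries where they do the work, as an engineer would, in place of code of your own. Each camera call takes 0.05 s, during which the arm holds its last target. There are 200 camera calls.

## Task

In the clamping jig on the bench, slide the clamp bar up gently so that it pushes the brass off-cut fully home against the end stop, with no gap left at either end. Then push the thumb wedge along its ramp until it jams the bar fast, with a firm thumb push of about 20 N and no more than 35 N, let go, and leave it jammed. Leave the other things lying where they are.

Things in the scene. Friction and masses are not known exactly. Their poses are not given: they have to be found in the camera images.
- jig: Fixed clamping jig: aluminium base plate 340 x 170 x 14 mm on the bench, steel parts on it. Origin at the plate's underside (bench top); x runs along the jig to its end stop, y to the left of that, z up. Plate spans x -185 to 155, y -85 to 85, top at z = 14 mm. A guide rail (18 mm high, x -135 to 0, y -33.5 to -15.5) runs right of the clamp bar.
- stop_face (a point): On the jig's end stop (block 90 mm wide in y, 40 mm high above the plate): middle of the face that the brass must meet, at jig x = 130 mm, y = 0, 20 mm above the plate. In front of it two low nest rails (16 mm high, inner faces 31 mm apart, jig x 44 to 126) guide the brass along y = 0.
- ramp_region (a point): Nominal top middle of the ramp strip screwed to the plate left of the clamp bar (82 mm long, 18 mm wide, 22 mm high, about jig x -85 to -4, y 26 to 58). The gap between strip and bar narrows by 1 mm for each 8 mm towards jig +x. The strip is really set up to 3 mm to either side in y, unlike each time, and this point does not show it.
- slide_bar: Steel clamp bar on the jig's centre line, 135 mm long, 26 mm wide, top 22 mm above the plate; slides only along jig x, friction about 2 N, stays where left. Origin at plate height, middle of its front face (the end that meets the brass); the bar extends 135 mm back from it. Starts at jig x -20 to 5 mm; at +50 mm when brass and bar are fully home; the slide itself ends at +60 mm.
- bar_tab (a point): Middle of the upright tab on top of the clamp bar, 22 mm behind its front face and 45 mm above the plate. Tab: 22 mm along x, 16 mm in y, from 22 to 58 mm above the plate. Push it from behind towards jig +x (a few N; more once the brass moves along; it mounts steeply when the brass meets the stop) or pinch it across y.
- brass_bar: Loose off-cut of round brass bar, 28 mm diameter, 80 mm long, about 0.4 kg, lying lengthwise in the jig's nest between clamp bar and end stop. Origin at its underside, mid-length (its own y axis is its length). It starts 8 to 25 mm short of the stop; home, its origin is at jig x = 90 mm.
- wedge: Loose steel thumb wedge, 0.25 kg, faces oiled, lying on the plate between the clamp bar's left side (straight face) and the ramp strip (slanting face). Origin: bottom middle of its thumb pad's outer face; x from pad to nose (the pushing direction, jig +x). 100 mm long, body 20 mm high, 26 mm wide at the pad, 15 mm at the nose (taper 1:8). Pad: 10 mm thick, 26 mm wide, 36 mm high.
- wedge_pad (a point): Middle of the outer face of the wedge's thumb pad, 18 mm above the plate: push it here or lower, along jig +x. It starts at jig x -165 to -150 mm and jams somewhere in -132 to -80 mm, which must be felt: up to there it slides with 1 to 3 N, then the force mounts within a few mm. Once jammed it holds itself.
- copper_ring_1: Bystander: flat copper ring, 52 mm across, 9 mm high, lying on the jig plate. Origin at the middle of its underside.
- centre_punch: Bystander: steel centre punch, 114 mm long, 12 mm thick, lying on the jig plate. Origin at its underside, middle.
- copper_ring_0: Bystander: flat copper ring, 60 mm across, 9 mm high, on the bench. Origin at the middle of its underside.
- spanner_10: Bystander: small combination spanner, 160 mm long, 27 mm wide, 11 mm high, on the bench. Origin at the middle of its underside.
- gasket_ring: Bystander: flat brass ring, 68 mm across, 8 mm high, on the bench. Origin at the middle of its underside.
Not all that is in view belongs to the job. What is shaped like the wedge but orange or red is not meant.

How it is judged:
On the way, in this order (a step that is already met when the one before it is completed fails the run):
1. the clamp bar has pushed the brass home against the end stop (x of brass_bar in the frame of jig above 0.0885 m and x of slide_bar in the frame of jig above 0.0485 m), for 0.2 s.
2. the wedge is jammed between ramp and bar (all of step 1 and contact force between wedge and slide_bar above 6 N), for 0.2 s.
At the end, for the whole second after the job is handed in: The brass is within 1.5 mm of the end stop, the clamp bar's front face is within 1.5 mm of where it meets the brass when that is home, and the wedge, let go and still, presses on the bar with more than 6 N (all of step 2 and linear speed of wedge below 0.01 m/s); the robot touches nothing.
It fails at once if the wedge is overdriven: it presses on the bar with more than 32 N (contact force between wedge and slide_bar above 32 N).
It fails at once if the brass is rammed: the bar presses on it with more than 45 N (contact force between slide_bar and brass_bar above 45 N).
It fails at once if a bystander (ring, punch or spanner) is disturbed: moved more than 20 mm (distance of any of copper_ring_1, centre_punch, copper_ring_0, spanner_10, gasket_ring from where it was at the start of the episode above 0.02 m).
It also fails if it takes over 58 s, if anything falls off the work surface, if the arm or the gripper's body presses on something with over 40 N, if the wrist force passes 120 N, or if a joint passes its speed limit or range.

## Working session

There is one attempt and no reset: what is moved stays moved. The work goes in short steps, Python scripts to look and compute and a tool call to move; the robot and the scene stay as the last step left them, time stands still between calls to the robot, and variables do not carry over. Pictures are saved under pics/ and viewed, at most 10 in all, crops included, and the job is handed in when it is done.

Besides the shell and the picture viewer there is one more tool, called after "Request:" as name(argument=value, ...), one argument or row to a line, values as JSON. jog_arm: Moves the arm, as the interface text tells. Its arguments: {"type":"object","properties":{"motion":{"type":"array"},"grip_force":{"type":"number"}},"required":["motion"]}

```bash
mkdir -p pics
cat > h.py <<'E'
import numpy as np, cv2
from station import bot
names=['stop_face','ramp_region','bar_tab','wedge_pad','slide_bar','brass_bar','wedge','jig','copper_ring_1','centre_punch']
def ray(p,xy):
    T=np.array(p['T']);d=np.linalg.inv(p['camera_matrix'])@[xy[0],xy[1],1.]
    return T[:3,3],T[:3,:3]@d
def tri(p1,a,p2,b):
    o1,d1=ray(p1,a);o2,d2=ray(p2,b)
    s=np.linalg.lstsq(np.c_[d1,-d2],o2-o1,rcond=None)[0]
    x,y=o1+s[0]*d1,o2+s[1]*d2
    return (x+y)/2,np.linalg.norm(x-y)
def onz(p,xy,z):
    o,d=ray(p,xy);return o+d*(z-o[2])/d[2]
E
python3 - <<'E'
from h import *
P={n:bot.read_camera(n) for n in('side','top')}
for n in P: cv2.imwrite(f'pics/{n}0.png',P[n]['pixels'][:,:,::-1]); print(n,np.round(P[n]['T'],3).tolist())
for t in names:
    r={n:bot.tip_of(t,P[n]) for n in P}
    for n in P: print(t,n,[(np.round(d['xy'],1).tolist(),round(d['score'],2)) for d in r[n][:2]])
    if r['side'] and r['top']: print('   ',*[np.round(v,4) for v in tri(P['side'],r['side'][0]['xy'],P['top'],r['top'][0]['xy'])])
o=bot.get_obs();print(o['t'],o['eef_pos'],o['tool_rot'],o['contact_force'])
E
```

```text
side [[-0.875, -0.369, 0.313, 0.303], [-0.483, 0.645, -0.592, 0.515], [0.016, -0.669, -0.743, 0.695], [0.0, 0.0, 0.0, 1.0]]
top [[0.012, -0.997, 0.072, 0.513], [-1.0, -0.011, 0.013, -0.012], [-0.012, -0.072, -0.997, 1.007], [0.0, 0.0, 0.0, 1.0]]
stop_face side [([225.8, 218.9], 0.74), ([341.7, 327.8], 0.71)]
stop_face top [([311.0, 157.9], 0.94)]
    [0.7495 0.0211 0.0273] 0.0009
ramp_region side [([283.6, 284.9], 0.85)]
ramp_region top [([270.5, 234.7], 0.72), ([310.6, 155.3], 0.21)]
    [0.5833 0.102  0.0395] 0.0015
bar_tab side [([295.5, 254.7], 0.63), ([284.8, 230.5], 0.59)]
bar_tab top [([287.0, 234.3], 0.73)]
    [0.5825 0.0652 0.0737] 0.0003
wedge_pad side [([456.9, 228.7], 0.97), ([341.6, 319.3], 0.94)]
wedge_pad top [([403.4, 213.4], 0.92), ([397.3, 328.1], 0.7)]
    [ 0.5129 -0.1744  0.0226] 0.239
slide_bar side [([287.0, 267.1], 0.8)]
slide_bar top [([292.4, 224.9], 0.77)]
    [0.6053 0.0579 0.0223] 0.0027
brass_bar side [([249.0, 241.2], 0.68)]
brass_bar top [([299.4, 189.7], 0.69)]
    [0.6824 0.0454 0.0296] 0.0045
wedge side [([377.7, 258.0], 0.75), ([338.5, 186.4], 0.67)]
wedge top [([403.3, 214.9], 0.81), ([396.9, 329.8], 0.63)]
    [ 0.6062 -0.228  -0.2281] 0.1097
jig side [([284.9, 270.6], 0.76)]
jig top [([293.5, 222.3], 0.62)]
    [0.6116 0.0564 0.0079] 0.0041
copper_ring_1 side [([213.8, 256.0], 0.62), ([375.5, 260.0], 0.61)]
copper_ring_1 top [([280.7, 169.8], 0.86), ([339.9, 279.3], 0.57)]
    [0.7283 0.0874 0.0078] 0.0026
centre_punch side [([286.9, 234.1], 0.84), ([341.4, 323.5], 0.67)]
centre_punch top [([328.2, 206.7], 0.71)]
    [ 0.6487 -0.0164  0.0073] 0.0016
1.1 [ 0.29350706 -0.60788472  0.23131159] [1.80904552e-05 9.74818980e-01 2.22997657e-01 1.15364717e-05] [ 0.8059984  -0.37672271 -0.09054255]
```

View pics/top0.png

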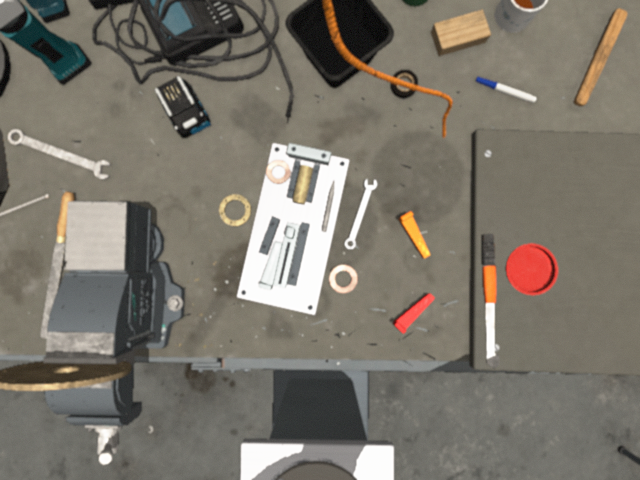

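View pics/side0.png

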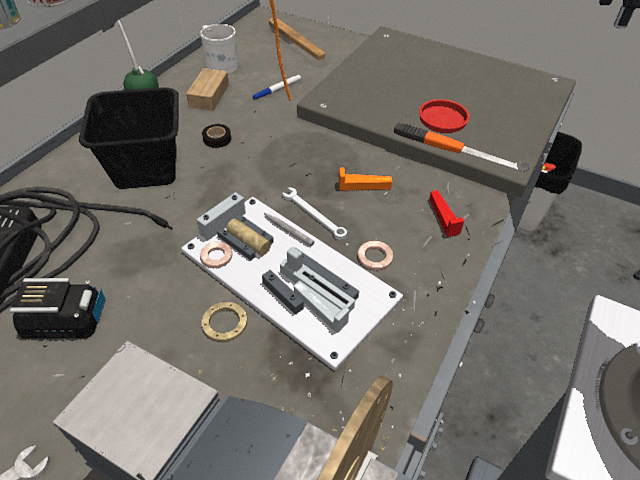

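The top view shows the jig mid-bench: end stop at (308,153), tab at (290,231), grey wedge pad at (268,285). The orange and red wedges at (415,235) and (415,312) are decoys. In the side view the tab is at (291,257) and the true pad at (341,319).

```bash
cat >> h.py <<'E'
def best(t,p,near):
    r=bot.tip_of(t,p); 
    r=[d for d in r if np.hypot(*(np.array(d['xy'])-near))<40]
    return r[0]['xy'] if r else None
E
python3 - <<'E'
from h import *
import json
S=bot.read_camera('side');t=bot.read_camera('top')
im=t['pixels'];m=(im.min(2)>200).astype(np.uint8);m[:,:230]=0;m[:130]=0;m[325:]=0;m[:,360:]=0
m=cv2.morphologyEx(m,cv2.MORPH_OPEN,np.ones((3,3)))
c=max(cv2.findContours(m,0,2)[0],key=cv2.contourArea)
w=np.array([onz(t,p,0.014)[:2] for p in c[:,0].astype(float)],np.float32)
(cx,cy),sz,a=cv2.minAreaRect(w);print('rect',cx,cy,sz,a)
st=np.array(best('stop_face',t,(311,158)))
stw=tri(S,best('stop_face',S,(226,219)),t,st)[0]
b=cv2.boxPoints(((cx,cy),sz,a));l=[b[1]-b[0],b[2]-b[1]];u=max(l,key=np.linalg.norm);u=u/np.linalg.norm(u)
if u[0]<0:u=-u
v=np.array([-u[1],u[0]]);o=np.array([cx,cy])+0.015*u
print('u',u,'ang',np.arctan2(u[1],u[0]),'origin',o)
json.dump([o.tolist(),u.tolist()],open('jig.json','w'))
for n,ns,nt in[('stop_face',(226,219),(311,158)),('bar_tab',(292,257),(290,231)),('wedge_pad',(341,319),(268,285)),('brass_bar',(249,241),(300,190)),('slide_bar',(287,267),(292,225)),('ramp_region',(283,285),(270,235)),('copper_ring_1',(214,256),(280,170)),('centre_punch',(287,234),(328,207)),('wedge',(341,320),(268,285))]:
    A,B=best(n,S,ns),best(n,t,nt)
    if A is None or B is None: print(n,A,B);continue
    x,e=tri(S,A,t,B);d=x[:2]-o
    print(n,np.round(x,4),'jig mm',np.round([d@u*1e3,d@v*1e3,(x[2]-.014)*1e3],1),'err',round(e*1e3,1))
E
```

```text
rect 0.6047222018241882 0.05693028122186661 (0.16900701820850372, 0.3443099558353424) 78.07501983642578
u [ 0.978419  -0.2066308] ang -0.2081302 origin [0.61939849 0.05383082]
stop_face [0.7456 0.0287 0.0351] jig mm [128.7   1.5  21.1] err 5.2
bar_tab [0.5848 0.0638 0.0729] jig mm [-35.9   2.6  58.9] err 1.0
wedge_pad [0.4707 0.1125 0.0388] jig mm [-157.6   26.6   24.8] err 1.7
brass_bar [0.6901 0.0358 0.0206] jig mm [72.9 -3.1  6.6] err 1.3
slide_bar [0.609  0.058  0.0162] jig mm [-11.    2.    2.2] err 1.3
ramp_region [0.577  0.1068 0.0427] jig mm [-52.5  43.1  28.7] err 8.9
copper_ring_1 [0.7208 0.092  0.0114] jig mm [91.3 58.2 -2.6] err 5.7
centre_punch [ 0.654  -0.0154  0.0044] jig mm [ 48.2 -60.6  -9.6] err 3.0
wedge [0.4729 0.109  0.0092] jig mm [-154.7   23.7   -4.8] err 5.5
```

Measurements agree with the given sizes: jig yaw is −0.208 rad and the tab is at jig x ≈ −35. Next I move behind the tab with the fingers shut.

Request:
jog_arm(
  motion=[
    [0,0,0.07,52,-50,0,0],
    [0,0,0.14,105,-100,0,0],
    [0,0,0.21,157,-150,0,0],
    [0,0,0.28,210,-200,0,0],
    [0,0,0.35,262,-250,0,0],
    [0,0,0.42,315,-300,0,0],
    [0,0,0.49,367,-350,0,0],
    [0,0,0.56,420,-400,0,0],
    [0,0,0.61,472,-450,0,0],
    [0,0,0.658,524,-499,40,0],
  ],
  grip_force=60,
)

```text
t: 3.45
eef_pos: [0.5145, -0.0227, 0.2175]
tool_rot: [-0.0, 0.994, -0.105, 0.002]
contact_force: [1.0, -0.5, -0.4]
gripper_width: 0.001
grasp_force: 0.0
```

Request:
jog_arm(
  motion=[
    [0,0,0,0,0,0,0],
    [0,0,0,0,0,20,0],
    [0,0,0,0,0,50,0],
    [0,0,0,0,0,80,0],
    [0,0,0,0,0,80,0],
  ],
)

```text
t: 4.08
eef_pos: [0.511, -0.0258, 0.1347]
tool_rot: [0.0, 0.995, -0.104, -0.002]
contact_force: [0.8, 0.7, -0.2]
gripper_width: -0.002
grasp_force: 0.0
```

```bash
cat >> h.py <<'E'
import json
def st():
    o=bot.get_obs();O,u=map(np.array,json.load(open('jig.json')));v=np.array([-u[1],u[0]])
    d=np.array(o['eef_pos'][:2])-O;f=np.array(o['contact_force'])
    from scipy.spatial.transform import Rotation as R
    q=o['tool_rot'];M=R.from_quat([q[1],q[2],q[3],q[0]]).as_matrix()
    print('t',o['t'],'jig mm',np.round([d@u*1e3,d@v*1e3,o['eef_pos'][2]*1e3-14],1),'f jig',np.round([f[:2]@u,f[:2]@v,f[2]],2),'toolx ang',round(float(np.arctan2(M[1,0],M[0,0])),4),'w',o['gripper_width'],'z',np.round(M[:,2],3))
E
python3 - <<'E'
from h import *
st()
for n in('side','top'):
    p=bot.read_camera(n);c=p['pixels'][120:340,180:400] if n=='top' else p['pixels'][170:390,160:430]
    cv2.imwrite(f'pics/{n}1.png',cv2.resize(c,None,fx=2.5,fy=2.5)[:,:,::-1])
E
```

```text
t 4.075 jig mm [ -89.6 -100.3  120.7] f jig [ 0.62  0.86 -0.22] toolx ang -0.2091 w -0.002162653626468774 z [-0.005 -0.001 -1.   ]
```

View pics/side1.png

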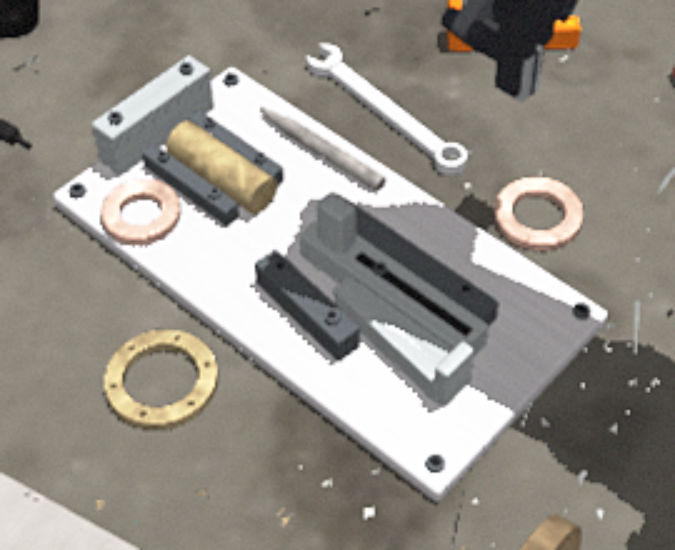

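The crop shows the tab at (335,222), the wedge pad at (452,365), and the brass short of the stop. Nothing has been disturbed. The arm stopped 100 mm right of the target, so I make that up.

Request:
jog_arm(
  motion=[
    [0,0,0,8,-40,0,0],
    [0,0,0,16,-80,0,0],
    [0,0,0,18,-101,0,0],
    [0,0,0,18,-101,20,0],
    [0,0,0,18,-101,45,0],
    [0,0,0,18,-101,70,0],
    [0,0,0,18,-101,85,0],
    [0,0,0,18,-101,85,0],
  ],
)

```text
t: 5.18
eef_pos: [0.5509, 0.0699, 0.0509]
tool_rot: [0.0, 0.995, -0.104, -0.001]
contact_force: [-0.1, -0.5, 0.1]
gripper_width: -0.003
grasp_force: 0.0
```

Run:
```python
from h import *
st()
p=bot.read_camera('side');c=p['pixels'][170:390,160:430]
cv2.imwrite('pics/side2.png',cv2.resize(c,None,fx=2.5,fy=2.5)[:,:,::-1])
```

```text
t 5.175 jig mm [-70.3   1.6  36.9] f jig [ 0.04 -0.53  0.11] toolx ang -0.2087 w -0.0025759554814153447 z [-0.001 -0.001 -1.   ]
```

View pics/side2.png

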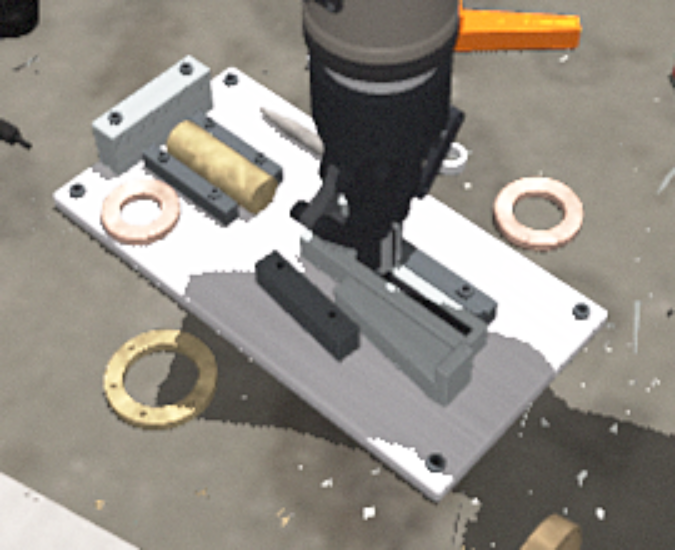

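The finger stands behind the tab over the bar, tip at about crop (388,265). I push gently.

Request:
jog_arm(
  motion=[
    [0,0,0,3,0,0,0],
    [0,0,0,6,0,0,0],
    [0,0,0,9,0,0,0],
    [0,0,0,12,0,0,0],
    [0,0,0,15,0,0,0],
    [0,0,0,18,0,0,0],
    [0,0,0,21,0,0,0],
    [0,0,0,24,0,0,0],
    [0,0,0,27,0,0,0],
    [0,0,0,30,0,0,0],
  ],
)

```text
t: 6.48
eef_pos: [0.5807, 0.0643, 0.0511]
tool_rot: [0.0, 0.995, -0.104, -0.0]
contact_force: [-1.1, 0.6, 0.8]
gripper_width: 0.002
grasp_force: 1.0
```

```bash
python3 -c "
from h import *
st()"
```

```text
t 6.475 jig mm [-40.    2.2  37.1] f jig [-1.21  0.39  0.79] toolx ang -0.2081 w 0.0018273606591119797 z [-0. -0. -1.]
```

Request:
jog_arm(
  motion=[
    [0,0,0,3,0,0,0],
    [0,0,0,6,0,0,0],
    [0,0,0,9,0,0,0],
    [0,0,0,12,0,0,0],
    [0,0,0,15,0,0,0],
    [0,0,0,18,0,0,0],
    [0,0,0,21,0,0,0],
    [0,0,0,24,0,0,0],
    [0,0,0,27,0,0,0],
    [0,0,0,30,0,0,0],
  ],
)

```text
t: 7.72
eef_pos: [0.6103, 0.058, 0.0512]
tool_rot: [0.0, 0.995, -0.104, -0.0]
contact_force: [-1.9, 1.1, -0.5]
gripper_width: 0.001
grasp_force: 1.0
```

Run:
```python
from h import *
st()
p=bot.read_camera('side');c=p['pixels'][170:390,160:430]
cv2.imwrite('pics/side3.png',cv2.resize(c,None,fx=2.5,fy=2.5)[:,:,::-1])
```

```text
t 7.725 jig mm [-9.8  2.2 37.2] f jig [-2.06  0.68 -0.46] toolx ang -0.2082 w 0.0013392143685177576 z [-0. -0. -1.]
```

View pics/side3.png

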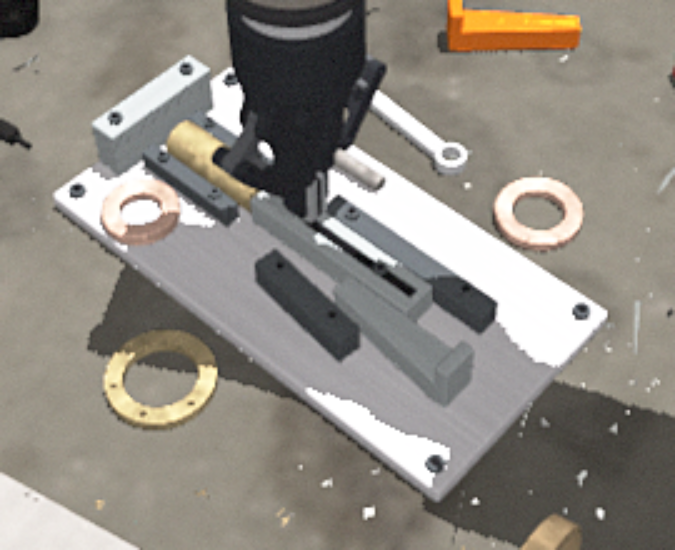

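The bar's front, at about crop (250,200), has just reached the brass. I continue more slowly.

Request:
jog_arm(
  motion=[
    [0,0,0,1.5,0,0,0],
    [0,0,0,3,0,0,0],
    [0,0,0,4.5,0,0,0],
    [0,0,0,6,0,0,0],
    [0,0,0,7.5,0,0,0],
    [0,0,0,9,0,0,0],
    [0,0,0,10,0,0,0],
    [0,0,0,11,0,0,0],
  ],
)

```text
t: 8.78
eef_pos: [0.6209, 0.0558, 0.0513]
tool_rot: [0.0, 0.995, -0.104, -0.0]
contact_force: [-4.4, 0.7, 0.1]
gripper_width: -0.0
grasp_force: 2.2
```

Request:
jog_arm(
  motion=[
    [0,0,0,0.7,0,0,0],
    [0,0,0,1.4,0,0,0],
    [0,0,0,2,0,0,0],
  ],
)

```text
t: 9.15
eef_pos: [0.6229, 0.0554, 0.0512]
tool_rot: [0.0, 0.995, -0.104, 0.0]
contact_force: [-3.8, 0.4, 1.4]
gripper_width: 0.001
grasp_force: 2.2
```

Request:
jog_arm(
  motion=[
    [0,0,0,0.5,0,0,0],
    [0,0,0,1.0,0,0,0],
    [0,0,0,1.5,0,0,0],
    [0,0,0,2,0,0,0],
  ],
)

```text
t: 9.65
eef_pos: [0.6237, 0.0552, 0.0512]
tool_rot: [0.0, 0.995, -0.104, -0.001]
contact_force: [-9.0, 0.9, 6.4]
gripper_width: -0.001
grasp_force: 4.4
```

Request:
jog_arm(
  motion=[
    [0,0,0,0.5,0,0,0],
    [0,0,0,1.0,0,0,0],
    [0,0,0,1.0,0,0,0],
    [0,0,0,1.0,0,0,0],
  ],
)

```text
t: 10.15
eef_pos: [0.6237, 0.0551, 0.0512]
tool_rot: [0.0, 0.995, -0.104, -0.002]
contact_force: [-10.4, 1.9, 7.2]
gripper_width: 0.0
grasp_force: 5.4
```

Run:
```python
from h import *
st()
S=bot.read_camera('side');t=bot.read_camera('top')
for n,nt in [('brass_bar',(300,190)),('slide_bar',(300,200))]:
  for p in(S,t): print(n,[(np.round(d['xy']),round(d['score'],2)) for d in bot.tip_of(n,p)[:2]])
im=np.hstack([cv2.resize(S['pixels'][180:280,190:290],(400,400),interpolation=2),cv2.resize(t['pixels'][135:235,250:350],(400,400),interpolation=2)])
cv2.imwrite('pics/c4.png',im[:,:,::-1])
```

```text
t 10.15 jig mm [ 4.   2.2 37.2] f jig [-10.54  -0.33   7.22] toolx ang -0.2078 w 0.0001638297565406408 z [-0.004 -0.    -1.   ]
brass_bar [(array([240., 237.]), 0.71), (array([221., 323.]), 0.71)]
brass_bar [(array([304., 181.]), 0.43)]
slide_bar [(array([260., 251.]), 0.79)]
slide_bar []
```

View pics/c4.png

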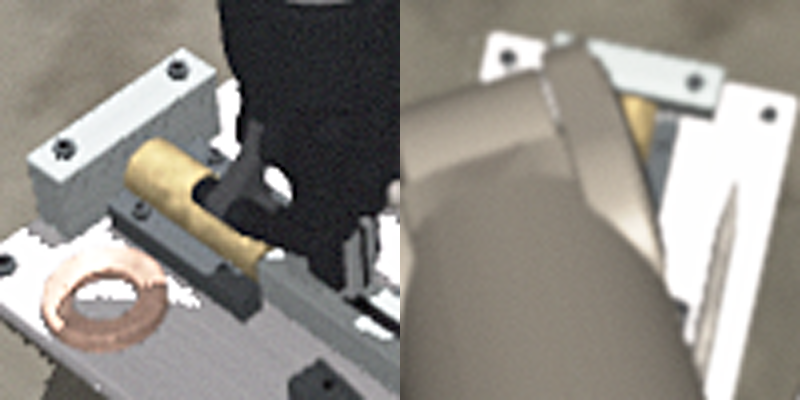

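The left crop shows the brass end close against the stop at (135,160), and the force has mounted while the tool stays put. I push a bit more to confirm it is a hard stop.

Request:
jog_arm(
  motion=[
    [0,0,0,0.7,0,0,0],
    [0,0,0,1.4,0,0,0],
    [0,0,0,2,0,0,0],
    [0,0,0,2.5,0,0,0],
    [0,0,0,2.5,0,0,0],
    [0,0,0,2.5,0,0,0],
  ],
)

```text
t: 11.2
eef_pos: [0.6237, 0.0552, 0.0509]
tool_rot: [0.001, 0.995, -0.103, -0.004]
contact_force: [-17.7, 3.1, 12.7]
gripper_width: -0.003
grasp_force: 8.8
```

```bash
python3 -c "
from h import *
st()"
```

```text
t 11.2 jig mm [ 4.   2.2 36.9] f jig [-17.98  -0.62  12.71] toolx ang -0.2072 w -0.003150052815184354 z [-0.009 -0.    -1.   ]
```

Hard stop confirmed: the tool did not move from 10 to 18 N. I back off, lift, and go behind the wedge pad.

Request:
jog_arm(
  motion=[
    [0,0,0,-4,0,0,0],
    [0,0,0,-10,0,0,0],
    [0,0,0,-25,0,0,0],
    [0,0,0,-40,0,-20,0],
    [0,0,0,-60,0,-50,0],
    [0,0,0,-100,-12,-55,0],
    [0,0,0,-145,-25,-55,0],
    [0,0,0,-190,-25,-55,0],
    [0,0.06,0,-198,-25,-55,0],
    [0,0.06,0,-198,-25,-55,0],
  ],
)

```text
t: 12.45
eef_pos: [0.4382, 0.1199, 0.1065]
tool_rot: [0.003, 0.994, -0.103, 0.03]
contact_force: [-0.6, -0.1, 0.2]
gripper_width: -0.0
grasp_force: 0.0
```

Run:
```python
from h import *
st()
S=bot.read_camera('side');t=bot.read_camera('top')
for n in('wedge_pad','brass_bar','slide_bar'):
  for p in(S,t): print(n,[(np.round(d['xy'],1).tolist(),round(d['score'],2)) for d in bot.tip_of(n,p)[:3]])
im=np.hstack([cv2.resize(S['pixels'][190:340,200:350],(400,400),interpolation=2),cv2.resize(t['pixels'][140:310,220:360],(400,486),interpolation=2)[:400]])
cv2.imwrite('pics/c5.png',im[:,:,::-1])
```

```text
t 12.45 jig mm [-191.    27.2   92.5] f jig [-0.56 -0.27  0.16] toolx ang -0.2058 w -3.647143876557677e-05 z [ 0.059 -0.013 -0.998]
wedge_pad [([458.2, 231.3], 0.85), ([346.2, 320.5], 0.78), ([280.0, 286.0], 0.72)]
wedge_pad [([264.7, 289.6], 0.93), ([404.0, 215.3], 0.69), ([397.0, 329.1], 0.65)]
brass_bar [([242.1, 235.2], 0.67), ([227.6, 220.8], 0.23)]
brass_bar [([303.3, 180.5], 0.79), ([293.6, 223.9], 0.67)]
slide_bar [([261.2, 251.4], 0.83)]
slide_bar [([295.7, 196.2], 0.81), ([339.9, 279.0], 0.36), ([267.8, 287.7], 0.23)]
```

View pics/c5.png

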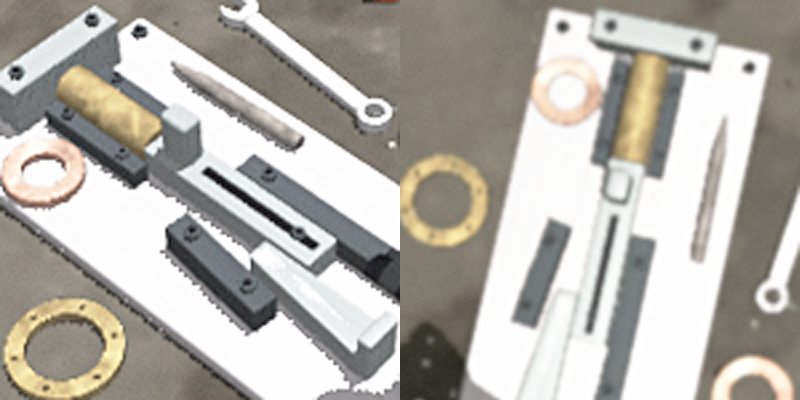

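Both crops show the brass seated at the stop with the bar front against it, and the wedge still loose. I descend behind the pad.

Request:
jog_arm(
  motion=[
    [0,0,0,0,0,25,0],
    [0,0,0,-2,0,50,0],
    [0,0,0,-3,0,70,0],
    [0,0,0,-4,0,80,0],
    [0,0,0,-4,0,83,0],
    [0,0,0,-4,0,83,0],
  ],
)

```text
t: 13.6
eef_pos: [0.441, 0.1195, 0.0234]
tool_rot: [0.003, 0.994, -0.104, 0.03]
contact_force: [0.1, -0.3, 1.5]
gripper_width: 0.002
grasp_force: 0.0
```

```bash
python3 -c "
from h import *
st()"
```

```text
t 13.6 jig mm [-188.2   27.4    9.4] f jig [ 0.2  -0.28  1.53] toolx ang -0.2083 w 0.0018992446035071523 z [ 0.059 -0.012 -0.998]
```

Request:
jog_arm(
  motion=[
    [0,0,0,3,0,0.2,0],
    [0,0,0,6,0,0.4,0],
    [0,0,0,9,0,0.5,0],
    [0,0,0,12,0,0.7,0],
    [0,0,0,15,0,0.9,0],
    [0,0,0,18,0,1.1,0],
    [0,0,0,21,0,1.2,0],
    [0,0,0,24,0,1.4,0],
    [0,0,0,27,0,1.6,0],
    [0,0,0,30,0,1.8,0],
  ],
)

```text
t: 14.85
eef_pos: [0.4699, 0.1132, 0.0231]
tool_rot: [0.003, 0.994, -0.104, 0.03]
contact_force: [-1.3, 0.9, 0.2]
gripper_width: -0.002
grasp_force: 0.6
```

Run:
```python
from h import *
st()
p=bot.read_camera('side')
cv2.imwrite('pics/c6.png',cv2.resize(p['pixels'][200:350,230:380],(600,600),interpolation=2)[:,:,::-1])
```

```text
t 14.85 jig mm [-158.5   27.2    9.1] f jig [-1.49  0.59  0.18] toolx ang -0.2081 w -0.0024482407227758513 z [ 0.058 -0.012 -0.998]
```

View pics/c6.png

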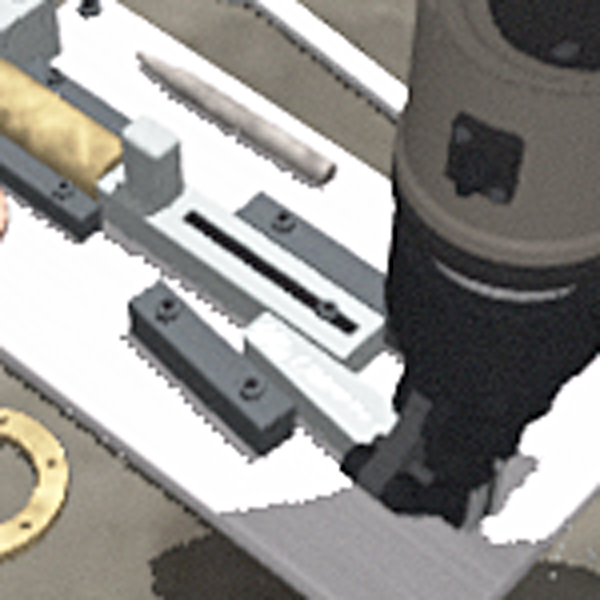

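The wedge is moving along the bar ahead of the fingers with about 1.5 N. I carry on, feeling for the jam.

Request:
jog_arm(
  motion=[
    [0,0,0,1.5,0,0.1,0],
    [0,0,0,3,0,0.2,0],
    [0,0,0,4.5,0,0.3,0],
    [0,0,0,6,0,0.4,0],
    [0,0,0,7.5,0,0.4,0],
    [0,0,0,9,0,0.5,0],
    [0,0,0,10.5,0,0.6,0],
    [0,0,0,12,0,0.7,0],
  ],
)

```text
t: 15.9
eef_pos: [0.4819, 0.1107, 0.0232]
tool_rot: [0.003, 0.994, -0.104, 0.03]
contact_force: [-0.4, -0.4, 0.3]
gripper_width: -0.001
grasp_force: 0.5
```

Request:
jog_arm(
  motion=[
    [0,0,0,1,0,0.1,0],
    [0,0,0,2,0,0.1,0],
    [0,0,0,3,0,0.2,0],
    [0,0,0,4,0,0.2,0],
    [0,0,0,5,0,0.3,0],
  ],
)

```text
t: 16.52
eef_pos: [0.4867, 0.1097, 0.0232]
tool_rot: [0.003, 0.994, -0.104, 0.03]
contact_force: [-2.2, -0.0, 0.1]
gripper_width: 0.002
grasp_force: 0.5
```

Request:
jog_arm(
  motion=[
    [0,0,0,1,0,0.1,0],
    [0,0,0,2,0,0.1,0],
    [0,0,0,3,0,0.2,0],
    [0,0,0,4,0,0.2,0],
    [0,0,0,5,0,0.3,0],
  ],
)

```text
t: 17.15
eef_pos: [0.4916, 0.1086, 0.0232]
tool_rot: [0.003, 0.994, -0.104, 0.03]
contact_force: [-1.4, 0.4, 0.1]
gripper_width: -0.004
grasp_force: 0.5
```

Request:
jog_arm(
  motion=[
    [0,0,0,1,0,0.1,0],
    [0,0,0,2,0,0.1,0],
    [0,0,0,3,0,0.2,0],
    [0,0,0,4,0,0.2,0],
  ],
)

```text
t: 17.65
eef_pos: [0.4956, 0.1078, 0.0232]
tool_rot: [0.003, 0.994, -0.104, 0.03]
contact_force: [-0.6, -0.1, -0.5]
gripper_width: 0.001
grasp_force: 0.4
```

Request:
jog_arm(
  motion=[
    [0,0,0,1,0,0.1,0],
    [0,0,0,2,0,0.1,0],
    [0,0,0,3,0,0.2,0],
    [0,0,0,4,0,0.2,0],
    [0,0,0,5,0,0.3,0],
  ],
)

```text
t: 18.27
eef_pos: [0.5005, 0.1068, 0.0232]
tool_rot: [0.003, 0.994, -0.104, 0.03]
contact_force: [-1.5, -0.3, 0.7]
gripper_width: 0.0
grasp_force: 0.5
```

Request:
jog_arm(
  motion=[
    [0,0,0,1,0,0.1,0],
    [0,0,0,2,0,0.1,0],
    [0,0,0,3,0,0.2,0],
    [0,0,0,4,0,0.2,0],
  ],
)

```text
t: 18.77
eef_pos: [0.5044, 0.106, 0.0232]
tool_rot: [0.003, 0.994, -0.104, 0.03]
contact_force: [-0.7, 0.2, -0.9]
gripper_width: -0.004
grasp_force: 0.4
```

Request:
jog_arm(
  motion=[
    [0,0,0,1,0,0.1,0],
    [0,0,0,2,0,0.1,0],
    [0,0,0,3,0,0.2,0],
    [0,0,0,4,0,0.2,0],
    [0,0,0,5,0,0.3,0],
  ],
)

```text
t: 19.4
eef_pos: [0.5093, 0.1049, 0.0233]
tool_rot: [0.003, 0.994, -0.104, 0.03]
contact_force: [-0.3, 0.2, -0.6]
gripper_width: -0.004
grasp_force: 0.5
```

Request:
jog_arm(
  motion=[
    [0,0,0,1,0,0.1,0],
    [0,0,0,2,0,0.1,0],
    [0,0,0,3,0,0.2,0],
    [0,0,0,4,0,0.2,0],
  ],
)

```text
t: 19.9
eef_pos: [0.5132, 0.1041, 0.0233]
tool_rot: [0.003, 0.994, -0.104, 0.03]
contact_force: [-1.4, -0.9, 0.5]
gripper_width: 0.001
grasp_force: 0.4
```

Request:
jog_arm(
  motion=[
    [0,0,0,1,0,0.1,0],
    [0,0,0,2,0,0.1,0],
    [0,0,0,3,0,0.2,0],
    [0,0,0,4,0,0.2,0],
  ],
)

```text
t: 20.4
eef_pos: [0.5171, 0.1032, 0.0233]
tool_rot: [0.003, 0.994, -0.104, 0.03]
contact_force: [-0.9, -0.0, -0.3]
gripper_width: 0.003
grasp_force: 0.4
```

Request:
jog_arm(
  motion=[
    [0,0,0,1,0,0.1,0],
    [0,0,0,2,0,0.1,0],
    [0,0,0,3,0,0.2,0],
    [0,0,0,4,0,0.2,0],
  ],
)

```text
t: 20.9
eef_pos: [0.5207, 0.1021, 0.0233]
tool_rot: [0.003, 0.994, -0.104, 0.03]
contact_force: [-2.7, -0.9, -0.7]
gripper_width: 0.003
grasp_force: 0.8
```

Run:
```python
from h import *
st()
p=bot.read_camera('side')
cv2.imwrite('pics/c7.png',cv2.resize(p['pixels'][200:350,210:360],(600,600),interpolation=2)[:,:,::-1])
```

```text
t 20.9 jig mm [-106.5   26.9    9.3] f jig [-2.42 -1.4  -0.69] toolx ang -0.2084 w 0.0032651782462534786 z [ 0.058 -0.013 -0.998]
```

View pics/c7.png

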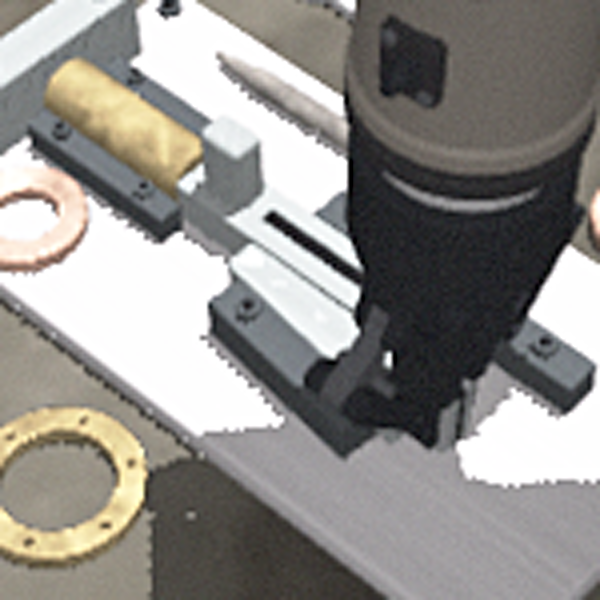

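The wedge nose is deep in the gap, with the strip close on its left, and the force is starting to rise. Smaller steps now.

Request:
jog_arm(
  motion=[
    [0,0,0,0.7,0,0,0],
    [0,0,0,1.4,0,0.1,0],
    [0,0,0,2,0,0.1,0],
    [0,0,0,2,0,0.1,0],
  ],
)

```text
t: 21.45
eef_pos: [0.5231, 0.1021, 0.0234]
tool_rot: [0.003, 0.994, -0.104, 0.03]
contact_force: [-0.8, -0.0, -0.4]
gripper_width: 0.0
grasp_force: 0.6
```

Request:
jog_arm(
  motion=[
    [0,0,0,0.8,0,0,0],
    [0,0,0,1.6,0,0.1,0],
    [0,0,0,2.4,0,0.1,0],
    [0,0,0,3,0,0.2,0],
    [0,0,0,3,0,0.2,0],
  ],
)

```text
t: 22.08
eef_pos: [0.5255, 0.1014, 0.0233]
tool_rot: [0.003, 0.994, -0.104, 0.03]
contact_force: [-3.8, -0.9, 1.4]
gripper_width: -0.001
grasp_force: 1.6
```

Request:
jog_arm(
  motion=[
    [0,0,0,0.7,0,0,0],
    [0,0,0,1.4,0,0.1,0],
    [0,0,0,2,0,0.1,0],
    [0,0,0,2,0,0.1,0],
  ],
)

```text
t: 22.58
eef_pos: [0.5258, 0.1013, 0.0231]
tool_rot: [0.004, 0.994, -0.103, 0.028]
contact_force: [-8.6, 0.6, 6.0]
gripper_width: -0.001
grasp_force: 4.2
```

```bash
python3 -c "
from h import *
st()"
```

```text
t 22.575 jig mm [-101.4   27.1    9.1] f jig [-8.52 -1.2   5.99] toolx ang -0.2074 w -0.0010225911847400943 z [ 0.055 -0.013 -0.998]
```

Request:
jog_arm(
  motion=[
    [0,0,0,0.7,0,0,0],
    [0,0,0,1.4,0,0,0],
    [0,0,0,2,0,0,0],
    [0,0,0,2.5,0,0,0],
    [0,0,0,2.5,0,0,0],
  ],
)

```text
t: 23.2
eef_pos: [0.526, 0.1012, 0.0229]
tool_rot: [0.004, 0.994, -0.103, 0.026]
contact_force: [-13.0, 2.5, 10.6]
gripper_width: 0.0
grasp_force: 7.2
```

Request:
jog_arm(
  motion=[
    [0,0,0,0.7,0,0,0],
    [0,0,0,1.4,0,0,0],
    [0,0,0,2,0,-0.1,0],
    [0,0,0,2.5,0,-0.2,0],
    [0,0,0,2.5,0,-0.2,0],
    [0,0,0,2.5,0,-0.2,0],
  ],
)

```text
t: 23.95
eef_pos: [0.5262, 0.1012, 0.0228]
tool_rot: [0.004, 0.994, -0.103, 0.024]
contact_force: [-19.1, 3.4, 13.7]
gripper_width: -0.004
grasp_force: 10.0
```

```bash
python3 -c "
from h import *
st()"
```

```text
t 23.95 jig mm [-101.    27.1    8.8] f jig [-19.44  -0.58  13.69] toolx ang -0.2055 w -0.003972830420936182 z [ 0.048 -0.014 -0.999]
```

The push has reached about 19.5 N and the wedge is jammed. I let go, backing straight off and then lifting.

Request:
jog_arm(
  motion=[
    [0,0,0,-3,0,0,0],
    [0,0,0,-6,0,0,0],
    [0,0,0,-10,0,-0.5,0],
    [0,0,0,-18,0,-1,0],
    [0,0,0,-30,0,-5,0],
    [0,0,0,-35,0,-40,0],
    [0,0,0,-35,0,-80,0],
    [0,0,0,-35,0,-110,0],
    [0,0,0,-35,0,-110,0],
  ],
)

```text
t: 25.08
eef_pos: [0.4932, 0.1093, 0.1341]
tool_rot: [0.002, 0.994, -0.104, 0.032]
contact_force: [0.6, -0.0, -0.3]
gripper_width: 0.003
grasp_force: 0.0
```

Run:
```python
from h import *
st()
S=bot.read_camera('side');t=bot.read_camera('top')
im=np.hstack([cv2.resize(S['pixels'][190:340,190:340],(400,400),interpolation=2),cv2.resize(t['pixels'][140:310,220:360],(400,486),interpolation=2)[:400]])
cv2.imwrite('pics/c8.png',im[:,:,::-1])
```

```text
t 25.075 jig mm [-134.9   28.2  120.1] f jig [ 0.6   0.09 -0.26] toolx ang -0.2082 w 0.003273664557749148 z [ 0.064 -0.011 -0.998]
```

View pics/c8.png

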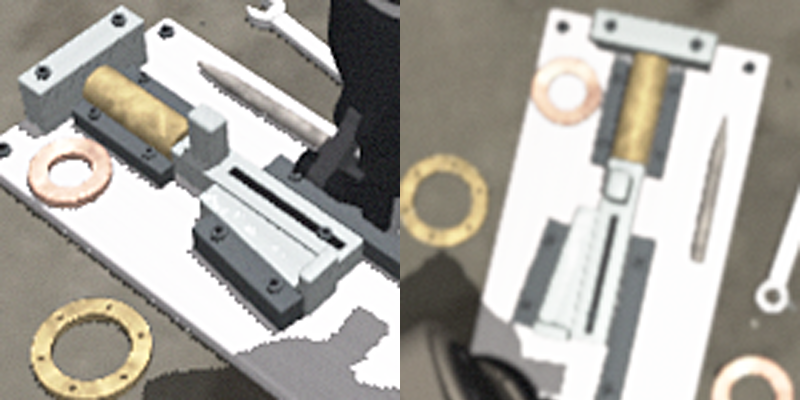

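The wedge is jammed between strip and bar (left crop pad at (335,265)). The brass is at the stop, the bystanders have not moved, and the gripper is clear. I hand in.

```bash
python3 -c "
from station import bot
print(bot.hand_in())"
```

```text
the job is handed in; nothing more can be done
None
```

I pushed the brass home against the stop at about 18 N, jammed the wedge with a push of about 19.5 N, released it and handed the job in at about 25 s; the final pictures show no gap at the brass and the bystanders in place, but the hand-in gave no verdict.

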